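# Put the espresso tools back in their tray

### The job

Clear the espresso tools off the island into their wooden tray: stand the milk jug, the tamper and the little bean sprayer each fully down in the recess of its size (large, medium, small) and slip the dosing ring over the post until it lies flat on its block. Turn the jug so that its handle points out over one of the tray's long edges (either one), not along the row. Set things down without dropping or tipping them, and leave the cookie stamp and the pastry cutter, which belong to the baking things, where they are.

Things in the scene. Friction and masses are not known exactly. Their poses are not given: they have to be found in the camera images.
- jug: Small steel milk jug: round, open at the top, foot 64 mm in diameter (straight to 30 mm up, then narrowing to 61 mm at the mouth), 72 mm tall, with one wire handle on the side. Origin: centre of its underside; z up; handle at +y, reaching 55 mm from the axis, from 22 to 66 mm height; spout at -y (40 mm). Both x sides are clear to grasp. 200 g.
- tamper: Espresso tamper standing on its base: thick steel disc 51 mm in diameter with a dark wooden bulb handle, 85 mm tall in all. Handle is 37 mm in diameter at its thickest, 66 mm above the base (36 mm or more from 57 to 74 mm), with a 21 mm neck below. Origin: centre of its underside; z up. About 320 g.
- sprayer: Small upright spray bottle used for misting coffee beans: plain aluminium cylinder 34 mm in diameter to 60 mm height, sloping shoulder, thin black spray head on top (19 mm wide and less), 95 mm tall in all. Origin: centre of its underside; z up. About 110 g.
- dosing_ring: Coffee dosing ring: thick-walled plain aluminium ring lying flat, 58 mm outside, 48 mm inside diameter, 28 mm tall. Origin: centre of its underside; z up. About 90 g.
- seat_large: Fixed wooden block 90 x 90 x 16 mm, one of four in a row (91 mm apart along y, in any order) in a dark tray 108 x 378 mm with a 13 mm rim. Origin: centre of its underside, 5 mm above the worktop; x points across the tray's long edges, away from the robot, z up. Round recess 80 mm across, 10 mm deep, black rubber floor at z = 6 mm in this frame. Place of the milk jug.
- seat_medium: Fixed wooden block 90 x 90 x 16 mm, one of four in a row (91 mm apart along y, in any order) in a dark tray 108 x 378 mm with a 13 mm rim. Origin: centre of its underside, 5 mm above the worktop; x points across the tray's long edges, away from the robot, z up. Round recess 67 mm across, 10 mm deep, black rubber floor at z = 6 mm in this frame. Place of the tamper.
- seat_small: Fixed wooden block 90 x 90 x 16 mm, one of four in a row (91 mm apart along y, in any order) in a dark tray 108 x 378 mm with a 13 mm rim. Origin: centre of its underside, 5 mm above the worktop; x points across the tray's long edges, away from the robot, z up. Round recess 50 mm across, 10 mm deep, black rubber floor at z = 6 mm in this frame. Place of the sprayer.
- seat_post: Fixed wooden block 90 x 90 x 16 mm, one of four in a row (91 mm apart along y, in any order) in a dark tray 108 x 378 mm with a 13 mm rim. Origin: centre of its underside, 5 mm above the worktop; x points across the tray's long edges, away from the robot, z up. No recess: a 22 mm thick aluminium post stands on its middle, from z = 16 mm (flat top) to z = 46 mm. Place of the dosing ring.
- cookie_stamp: Cookie stamp, not a coffee tool, stays where it is: all pale wood, flat disc 67 mm in diameter and 13 mm thick with a knob handle up to 33 mm wide, 65 mm tall; looks somewhat like the tamper but has no steel base. Origin: centre of its underside.
- pastry_cutter: Pastry cutter, not a coffee tool, stays where it is: thin-walled (2.5 mm) steel ring lying flat, 74 mm in diameter and 46 mm tall, wider, taller and thinner than the dosing ring. Origin: centre of its underside.

How it is judged:
By the outcome, as a careful person would: the job done as asked, in the order asked, and still so for the second after the job is handed in, with the robot touching nothing.
It also fails if it takes over 99 s, if anything falls off the work surface, if the arm or the gripper's body presses on something with over 40 N, if the wrist force passes 120 N, or if a joint passes its speed limit or range.

### The arm

A 6-joint arm with a two-finger parallel gripper is mounted at the origin on the work surface. World frame = base frame: x ahead of the robot, y to its left, z up, the work surface at z = 0. Lengths are in mm, angles in rad, forces in N, time in s.
With the tool pointing down it reaches from about 350 to 875 mm from the base axis. Payload 4.2 kg.
Tool frame: the origin (TCP) lies between the finger pads; the fingertips stand 14 mm ahead of it and the grasp point (between the pads) lies 5 mm behind it; z points along the fingers, y is the line along which they close (so a half turn about z gives the same grasp; the last joint's range is limited). The gripper opens to 85 mm and grips with 20 to 120 N. Pads are 22 mm wide; open, the fingers measure 114 mm over their backs; the gripper's body (76 mm by 85 mm) begins 54 mm behind the grasp point. The pads swing forward as they close: fully open they stand 13 mm farther back than shut.
Start: joints at [-0.865, 0.385, 0.008, 0, -1.194, -0.259], TCP at [270.063, -563.618, 245.312] pointing down, gripper open.
Joint ranges: [-3.14, 3.14], [-1.21, 2.06], [-1.07, 1.41], [-3.16, 2.05], [-2.99, -0.16], [-3.1, 3.1]. Speed limits (rad/s): [2.79, 2.79, 3.14, 3.14, 3.14, 3.14].

### API

Orientations are given as a unit quaternion [x, y, z, w].
In Python, from bench import * gives the robot as it stands.
- The arm moves only by the tool carry_out, never from a script. Its argument "motion" is a list of rows, each a list of 7 numbers: the turn, a rotation vector about the tool's x, y, z in rad, then the shift along the tool's x, y, z in mm, then the opening, from -1 (shut) to 1 (fully open), so that 0 is half open. A call has 1 to 5 rows; each row is the pose to reach, as a shift and turn from the pose commanded when the call began, along the tool's axes at that moment; what a row does not reach only later rows make up. A row lasts 1/8 s, in which the tool goes at most 62.5 mm and 10.7 degrees, less where a joint would pass 70% of its speed; a pose out of reach is approached as far as the arm can. A call with a gripper value outside its range is refused whole. The fingers move at their own pace and stop on an object; the grip force is fixed at half the most. Time passes only in rows, so rows that repeat a pose let the fingers close. It gives the time, the measured TCP pose, the force, the opening and the grip force at its end, in the units of the state.
- read_state(): the state, without advancing time (a new reading comes with each control period).
- get_image(name): name is "scene" or "top"; returns a dict with "color" (400x640x3 uint8, blue, green, red), "mtx" (3x3 intrinsics, pixels), "position" and "orientation" of the camera in the world. Camera axes: x right, y down, z forward; pixel columns grow to the right and rows downward; lengths in mm; the calibration is good to about 2 mm. A picture is of the moment at which its call begins. There is no depth.
- job_done(): hands the job in; it is judged then, once.
The state is a dict: "clock": time; "joints": joint angles; "joint_vel": joint speeds; "joint_efforts": joint torques, N m; "position": TCP position; "ee_rot": TCP orientation; "contact_force": force on the tool from outside, world axes, zero at the start; "wrist_torque": the same for the moment, N m; "gripper_width": finger opening in mm; "grasp_force": force on a finger pad.
Only numpy, scipy, OpenCV 4.12 (cv2) and the standard library are available. Lean on these libraries where they do the work, as an engineer would, in place of code of your own. Each camera call takes 0.05 s, during which the arm holds its last target. There are 200 camera calls.

## Working session

There is one attempt and no reset: what is moved stays moved. The work goes in short steps, Python scripts to look and compute and a tool call to move; the robot and the scene stay as the last step left them, time stands still between calls to the robot, and variables do not carry over. Pictures are saved under pics/ and viewed, at most 14 in all, crops included, and the job is handed in when it is done.

Besides the shell and the picture viewer there is one more tool, called after "Call:" by a JSON object that holds its "api" and its "payload", one argument or row to a line. carry_out: Moves the arm, as the interface text tells. Its arguments: {"type":"object","properties":{"motion":{"type":"array"}},"required":["motion"]}

```bash
ls; mkdir -p pics
python3 - <<'E'
from bench import *
import cv2
for n in("scene","top"):
    d=get_image(n); cv2.imwrite(f"pics/{n}0.png",d["color"]); print(n,d["mtx"],d["position"],d["orientation"])
print(read_state())
E
```

```text
pics
scene [[497.30107805   0.         325.53856973]
 [  0.         497.30107805 193.73429005]
 [  0.           0.           1.        ]] [ 987.26233345  701.83665627 1007.4578307 ] [ 0.27079889  0.89668226 -0.33741003 -0.09371959]
top [[414.13085543   0.         320.74511093]
 [  0.         414.13085543 201.82808103]
 [  0.           0.           1.        ]] [ 373.61824725    1.91632423 1005.6491736 ] [-0.70032622  0.70849264 -0.06328418  0.05980364]
{'clock': 0.1, 'joints': array([-8.65406743e-01,  3.85491815e-01,  6.74393187e-03, -4.45605445e-04,
       -1.19400345e+00, -2.58585321e-01]), 'joint_vel': array([ 0.00169597, -0.00191947,  0.00223021,  0.00089458, -0.00025704,
       -0.00111638]), 'joint_efforts': array([ 2.26447592e-04, -3.93319917e+01,  1.88929152e+01,  4.19787839e+00,
       -2.58066946e-03,  2.38642897e-06]), 'position': array([ 269.84492434, -563.18699956,  244.31477231]), 'ee_rot': array([-2.21468235e-01,  9.75167074e-01,  9.62136732e-04, -2.69612705e-04]), 'contact_force': array([ 0.4034904 , -0.40365055,  0.15167856]), 'wrist_torque': array([-0.01831654, -0.00943325, -0.00307511]), 'grasp_force': 0.0, 'gripper_width': 85.65084493926769}
```

View pics/scene0.png

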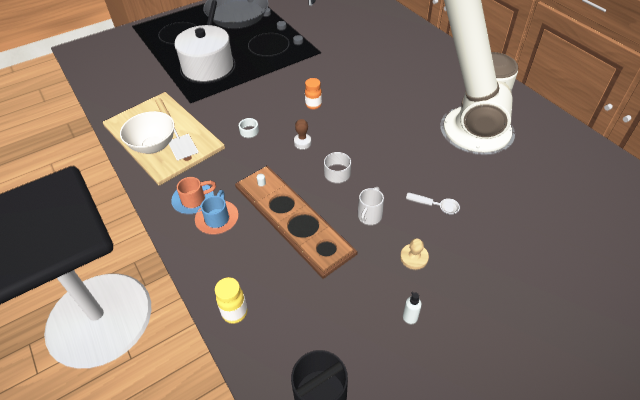

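View pics/top0.png

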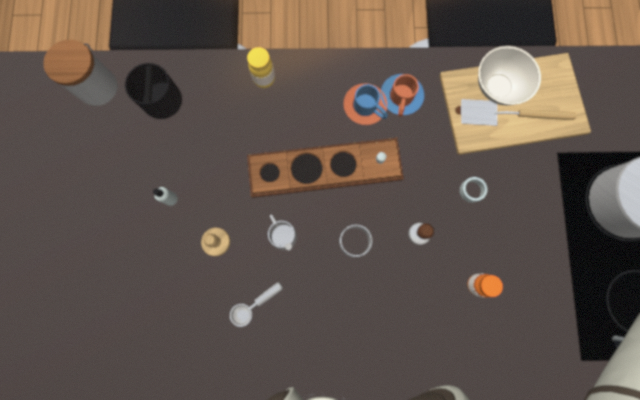

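The scene and top views show the tray with, left to right in the top view: small (270,172), large (306,168), medium (343,164) and post (381,157). The sprayer is at (165,196), stamp (215,241), jug (281,234), cutter (355,240), tamper (420,233) and dosing ring (474,189).

```bash
cat > h.py <<'E'
from bench import *
import cv2, numpy as np
from scipy.spatial.transform import Rotation as R
def ray(d,px):
    v=np.linalg.inv(d["mtx"])@[px[0],px[1],1.]
    return np.array(d["position"]),R.from_quat(d["orientation"]).apply(v)
def onz(d,px,z):
    o,v=ray(d,px); return (o+v*(z-o[2])/v[2])[:2].round(1)
def proj(d,p):
    c=R.from_quat(d["orientation"]).inv().apply(np.array(p,float)-d["position"]); q=d["mtx"]@c
    return q[:2]/q[2]
E
python3 - <<'E'
from h import *
t=get_image("top"); s=get_image("scene")
cv2.imwrite("pics/t1.png",cv2.resize(t["color"][135:275,130:500],None,fx=2.15,fy=2.15,interpolation=cv2.INTER_CUBIC))
cv2.imwrite("pics/s1.png",cv2.resize(s["color"][110:330,230:435],None,fx=2.7,fy=2.7,interpolation=cv2.INTER_CUBIC))
for n,d,z in (("top",t,21),("scene",s,21)):
    im=d["color"].astype(int); b,g,r=im[...,0],im[...,1],im[...,2]
    bg=np.median(im[200:260,300:330] if n=="top" else im[200:300,300:400],axis=(0,1))if 0 else im[260,330]
    m=(np.abs(im-bg).max(2)>28).astype(np.uint8)
    c,_=cv2.findContours(m,cv2.RETR_CCOMP,cv2.CHAIN_APPROX_NONE)
    print(n,bg)
    for k in c:
        x,y,w,h=cv2.boundingRect(k)
        if 40<cv2.contourArea(k)<9000 and ((140<y+h/2<275 and 140<x<500) if n=="top" else (100<y<330 and 230<x<440)):
            e=cv2.fitEllipse(k); print((x,y,w,h),cv2.contourArea(k),np.round(e[0],1),np.round(e[1],1),round(e[2]),onz(d,e[0],0))
            if cv2.contourArea(k)>3000: print("box",cv2.minAreaRect(k))
for p in((270,172),(306,168),(343,164)):print(onz(t,p,16))
E
```

```text
top [71 74 82]
(200, 227, 30, 30) 656.0 [214.7 241.4] [28.3 29.6] 42 [456.2 253.8]
(339, 224, 34, 34) 848.5 [355.6 240.2] [32.7 33.1] 99 [455.  -87.5]
(341, 226, 29, 29) 603.0 [355.1 240.2] [27.6 28. ] 166 [455.1 -86.5]
(408, 222, 21, 23) 220.0 [418.1 233.5] [19.6 21.9] 152 [ 469.6 -240.2]
(267, 214, 29, 37) 683.5 [280.6 233.2] [26.5 35.3] 149 [474.2  94.4]
(154, 186, 22, 19) 215.5 [163.9 196.1] [14.7 21.6] 124 [569.4 382.7]
(459, 176, 29, 26) 543.0 [473.6 188.7] [25.  27.8] 94 [ 579.6 -384.2]
(466, 181, 16, 17) 197.5 [473.5 188.6] [15.2 16.9] 165 [ 579.7 -383.8]
(261, 165, 17, 16) 173.0 [269.2 172.3] [14.2 15.9] 79 [627.1 123.6]
(293, 154, 28, 28) 565.0 [306.3 168. ] [26.4 27.4] 98 [637.   31.1]
(249, 139, 153, 55) 5424.0 [323.7 165.7] [ 40.3 202.5] 83 [642.3 -12.5]
box ((324.3899230957031, 165.7135772705078), (38.80196762084961, 151.4233856201172), 83.33869171142578)
(259, 162, 22, 21) 339.5 [269.3 172.1] [20.5 21.2] 82 [627.4 123.3]
(330, 154, 28, 24) 123.5 [343.4 164.6] [23.4 24.9] 71 [644.8 -62. ]
(290, 152, 34, 33) 834.0 [306.2 168. ] [32.2 33.1] 87 [637.1  31.3]
(329, 150, 24, 18) 95.0 [340.1 159.5] [15.5 22.8] 59 [658.  -53.9]
scene [ 97 140 197]
(316, 240, 21, 17) 252.0 [325.7 248.2] [15.6 20.9] 92 [615.7 110.1]
(287, 214, 32, 24) 585.0 [302.5 225.2] [23.5 31.9] 88 [625.9  17.8]
(269, 195, 26, 19) 355.0 [281.2 203.8] [17.7 25.8] 86 [635.5 -74.3]
(256, 173, 10, 14) 86.5 [260.6 179.6] [ 8.5 13.6] 170 [ 639.  -181.7]
(238, 166, 116, 105) 4105.5 [297.3 219.2] [ 37.9 156.4] 134 [626.8  -6.3]
box ((294.5000305175781, 216.00001525878906), (129.40054321289062, 36.06244659423828), 45.0)
[623.6 119.7]
[632.8  31.3]
[642. -60.]
```

View crops.

View pics/t1.png

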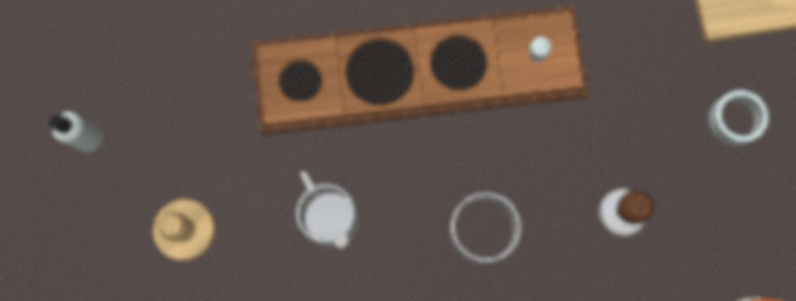

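View pics/s1.png

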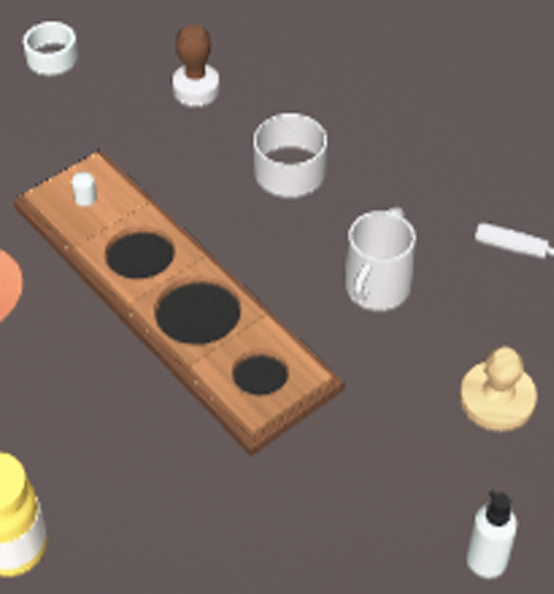

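The top crop shows the ring's mouth at about (475,189), the jug's mouth at (281.6,234), its handle tip at (271,215), the tamper bulb at (425,231) and the sprayer head at (158,193). The scene crop shows the jug's mouth at (371,198), the ring's at (248.5,125.6) and the bulb at (301.5,127). It also confirms the seat order.

Run:
```python
from h import *
t=get_image("top"); s=get_image("scene")
T=lambda u,v:(130+u/2.15,135+v/2.15)
S=lambda u,v:(230+u/2.7,110+v/2.7)
for n,z,a,b in (("ring",28,(742,116),(50,42)),("jug mouth",72,(326,213),(381,238)),("bulb",66,(635,206),(193,46)),
 ("spray head",80,(67,127),(499,510)),("handle",60,(305,175),(360,268)),("spout",68,(343,243),(397,214)),
 ("small",21,(300,80),(260,373)),("large",21,(380,71),(198,312)),("medium",21,(459,62),(140,254)),("post",51,(540,46),(83,178)),
 ("cutter",46,(486,227),(290,135)),("stamp",10,(183,230),(498,392))):
    print(n,onz(t,T(*a),z),onz(s,S(*b),z))
g=lambda d,sl:cv2.cvtColor(d["color"],cv2.COLOR_BGR2GRAY)[sl]
# tamper base blob: bright
for n,d,(x0,y0,x1,y1) in (("tamT",t,(400,215,440,255)),("tamS",s,(285,110,320,155)),("sprT",t,(145,180,190,215)),("sprS",s,(398,285,430,330))):
    m=(d["color"][y0:y1,x0:x1].min(2)>110).astype(np.uint8)
    ys,xs=np.nonzero(m); print(n,xs.min()+x0,xs.max()+x0,ys.min()+y0,ys.max()+y0)
```

```text
ring [ 573.1 -376.9] [ 574.4 -370.1]
jug mouth [465.1  85.5] [467.1  89.8]
bulb [ 469.3 -241.2] [ 468.5 -237.8]
spray head [558.6 359. ] [561.3 367. ]
handle [507.3 109.2] [497.7 100.1]
spout [433.8  67.9] [434.9  71.9]
small [621.9 120.3] [622.2 122.9]
large [631.4  29.3] [632.3  34.1]
medium [641.  -60.9] [641.8 -56.3]
post [ 650.2 -149.4] [ 650.2 -148.3]
cutter [450.5 -84.5] [446.8 -87.9]
stamp [454.  250.4] [454.2 251.1]
tamT 409 428 222 244
tamS 294 310 134 149
sprT 154 171 186 203
sprS 403 421 296 324
```

```bash
cat > go.py <<'E'
import sys
from h import *
s=read_state(); r=R.from_quat(s["ee_rot"]); m=r.as_matrix()
x,y,z,a=map(float,sys.argv[1:5]); a=np.radians(a)
Y=np.array([np.cos(a),np.sin(a),0]); Z=np.array([0,0,-1.]); T=np.c_[np.cross(Y,Z),Y,Z]
print(s["position"].round(1),"yaw",np.degrees(np.arctan2(m[1,1],m[0,1])).round(1),"w",round(s["gripper_width"],1),"F",s["contact_force"].round(1),"j",s["joints"].round(2),s["clock"])
print("turn",(r.inv()*R.from_matrix(T)).as_rotvec().round(3),"shift",r.inv().apply(np.array([x,y,z])-s["position"]).round(1))
E
python3 go.py 466 87.7 180 119.3
```

```text
[ 270.  -563.5  245. ] yaw 115.6 w 85.5 F [ 0.8 -0.1 -0.3] j [-0.87  0.39  0.01 -0.   -1.19 -0.26] 0.3
turn [ 0.001 -0.    -0.065] shift [-458.1  502.6   65.3]
```

Call:
{"api": "carry_out", "payload": {
  "motion": [
    [0,0,0,-40,44,0,1],
    [0,0,0,-80,88,0,1],
    [0,0,0,-120,132,0,1],
    [0,0,0,-160,176,0,1],
    [0,0,0,-200,220,0,1]
  ]
}}

```text
clock: 0.92
position: [355.6, -277.1, 245.6]
ee_rot: [-0.221, 0.975, -0.0, 0.0]
contact_force: [0.6, -0.7, 1.1]
gripper_width: 85.1
grasp_force: 0.0
```

Call:
{"api": "carry_out", "payload": {
  "motion": [
    [0,0,0,-40,44,0,1],
    [0,0,0,-80,88,0,1],
    [0,0,0,-120,132,0,1],
    [0,0,0,-160,176,20,1],
    [0,0,-0.06,-200,220,50,1]
  ]
}}

```text
clock: 1.55
position: [440.5, 4.6, 197.9]
ee_rot: [-0.252, 0.968, 0.0, 0.002]
contact_force: [0.4, 0.2, -0.2]
gripper_width: 85.7
grasp_force: 0.0
```

```bash
python3 go.py 466 87.7 120 119.3
```

```text
[440.5   4.6 197.9] yaw 119.2 w 85.7 F [ 0.4  0.2 -0.2] j [ 0.38  0.11 -0.5   0.   -0.96 -1.44] 1.55
turn [-0.001  0.004 -0.002] shift [-62.4  60.2  78.1]
```

Call:
{"api": "carry_out", "payload": {
  "motion": [
    [0,0,0,-31,30,0,1],
    [0,0,0,-62,60,10,1],
    [0,0,0,-62,60,45,1],
    [0,0,0,-62,60,65,1],
    [0,0,0,-62,60,65,1]
  ]
}}

```text
clock: 2.17
position: [463.7, 84.5, 131.0]
ee_rot: [-0.251, 0.968, -0.0, -0.002]
contact_force: [0.5, -0.1, -0.1]
gripper_width: 85.4
grasp_force: 0.0
```

```bash
python3 go.py 466 87.7 35 119.3
python3 - <<'E'
from h import *
s=get_image("scene");t=get_image("top")
a=cv2.resize(s["color"][130:250,300:440],None,fx=2.8,fy=2.8); b=cv2.resize(t["color"][180:280,230:350],None,fx=3.3,fy=3.36)
cv2.imwrite("pics/j1.png",np.hstack([a,b]))
E
```

```text
[463.7  84.5 131. ] yaw 119.0 w 85.4 F [ 0.5 -0.1 -0.1] j [ 0.53  0.25 -0.52 -0.   -0.81 -1.59] 2.175
turn [ 0.    -0.004 -0.004] shift [-3.9  1.7 96. ]
```

View pics/j1.png

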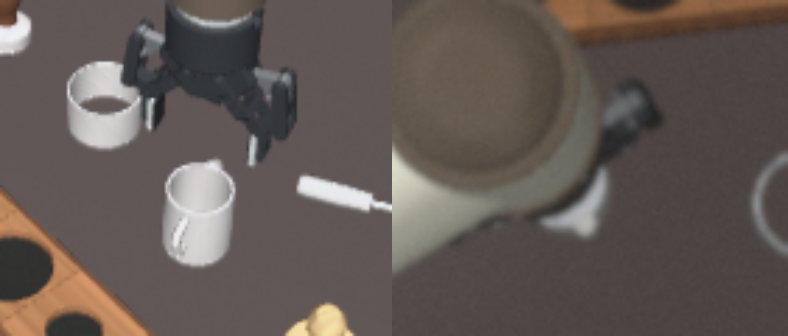

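The gripper hangs above the jug with its fingers on either clear side; handle and spout are perpendicular to the closing line. Descending.

Call:
{"api": "carry_out", "payload": {
  "motion": [
    [0,0,0,-4,2,20,1],
    [0,0,0,-4,2,50,1],
    [0,0,0,-4,2,80,1],
    [0,0,0,-4,2,96,1],
    [0,0,0,-4,2,96,1]
  ]
}}

```text
clock: 2.9
position: [467.5, 88.5, 36.4]
ee_rot: [-0.251, 0.968, -0.0, -0.0]
contact_force: [0.5, -0.4, 1.1]
gripper_width: 85.5
grasp_force: 0.0
```

Call:
{"api": "carry_out", "payload": {
  "motion": [
    [0,0,0,0,0,0,0.4],
    [0,0,0,0,0,0,0],
    [0,0,0,0,0,0,0],
    [0,0,0,0,0,0,0],
    [0,0,0,0,0,0,0]
  ]
}}

```text
clock: 3.52
position: [468.4, 89.0, 38.0]
ee_rot: [-0.251, 0.968, 0.0, 0.002]
contact_force: [-0.4, -0.8, 4.5]
gripper_width: 59.6
grasp_force: 66.6
```

Call:
{"api": "carry_out", "payload": {
  "motion": [
    [0,0,0,0,0,-8,0],
    [0,0,0,0,0,-20,0],
    [0,0,0,0,0,-40,0],
    [0,0,0,0,0,-60,0],
    [0,0,0,0,0,-60,0]
  ]
}}

```text
clock: 4.15
position: [468.2, 89.1, 98.1]
ee_rot: [-0.251, 0.968, 0.001, 0.002]
contact_force: [0.4, 0.3, -3.7]
gripper_width: 59.7
grasp_force: 65.5
```

```bash
python3 go.py 631.8 31.7 98 96
python3 - <<'E'
from h import *
s=get_image("scene");t=get_image("top")
a=cv2.resize(s["color"][130:250,300:440],None,fx=2.8,fy=2.8); b=cv2.resize(t["color"][180:280,230:350],None,fx=3.3,fy=3.36)
cv2.imwrite("pics/j2.png",np.hstack([a,b]))
E
```

```text
[468.2  89.1  98.1] yaw 119.0 w 59.7 F [ 0.4  0.3 -3.7] j [ 0.53  0.31 -0.55  0.   -0.71 -1.59] 4.15
turn [0.001 0.005 0.402] shift [-115.2 -129.6    0.6]
```

View pics/j2.png

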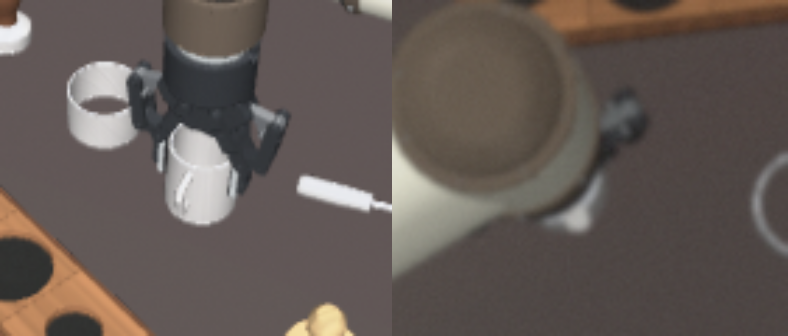

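The jug is held squarely and upright, clear of the worktop. Next it goes over the large recess while turning the handle.

Call:
{"api": "carry_out", "payload": {
  "motion": [
    [0,0,0.1,-29,-32,0,0],
    [0,0,0.2,-58,-65,0,0],
    [0,0,0.3,-87,-98,0,0],
    [0,0,0.4,-115,-130,0,0],
    [0,0,0.4,-115,-130,0,0]
  ]
}}

```text
clock: 4.88
position: [632.4, 29.5, 94.0]
ee_rot: [-0.052, 0.999, -0.0, -0.001]
contact_force: [-0.5, 0.6, -3.9]
gripper_width: 59.5
grasp_force: 65.7
```

```bash
python3 go.py 631.8 31.7 55 96
```

```text
[632.4  29.5  94. ] yaw 96.0 w 59.5 F [-0.5  0.6 -3.9] j [ 0.3   0.54 -0.16  0.   -0.88 -1.77] 4.875
turn [-0.    -0.002 -0.   ] shift [ 0.3  2.3 39. ]
```

Call:
{"api": "carry_out", "payload": {
  "motion": [
    [0,0,0,0,1,8,0],
    [0,0,0,0,2,16,0],
    [0,0,0,0,2,24,0],
    [0,0,0,0,2,30,0],
    [0,0,0,0,2,34,0]
  ]
}}

```text
clock: 5.5
position: [630.4, 32.8, 61.9]
ee_rot: [-0.054, 0.999, -0.0, -0.0]
contact_force: [-0.2, -1.2, -2.3]
gripper_width: 59.3
grasp_force: 65.7
```

```bash
python3 go.py 631.8 31.7 49 96
python3 - <<'E'
from h import *
s=get_image("scene");t=get_image("top")
a=cv2.resize(s["color"][150:280,230:370],None,fx=2.8,fy=2.8); b=cv2.resize(t["color"][130:230,240:360],None,fx=3.3,fy=3.64)
cv2.imwrite("pics/j3.png",np.hstack([a,b]))
E
```

```text
[630.4  32.8  61.9] yaw 96.1 w 59.3 F [-0.2 -1.2 -2.3] j [ 0.31  0.57 -0.19 -0.   -0.81 -1.77] 5.5
turn [-0.    -0.     0.002] shift [-1.3 -1.3 12.9]
```

View pics/j3.png

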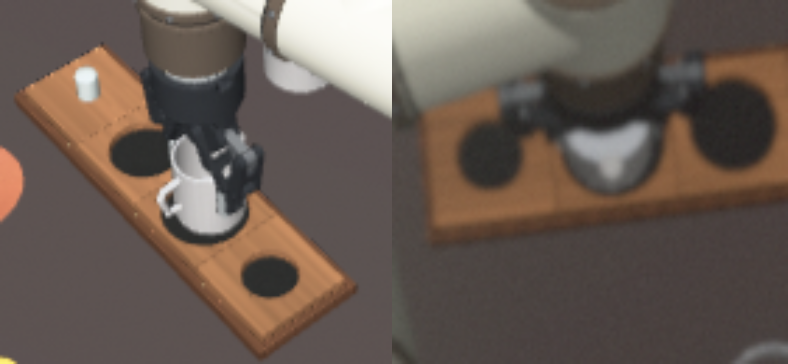

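The jug hangs over the large recess, roughly centred, with its handle pointing out over the far long edge. Lowering until the force shows contact.

Call:
{"api": "carry_out", "payload": {
  "motion": [
    [0,0,0,-1,-1,3,0],
    [0,0,0,-1,-1,6,0],
    [0,0,0,-1,-1,9,0],
    [0,0,0,-1,-1,10,0],
    [0,0,0,-1,-1,10,0]
  ]
}}

```text
clock: 6.22
position: [631.7, 31.8, 52.2]
ee_rot: [-0.053, 0.999, -0.0, -0.0]
contact_force: [0.3, 0.5, -2.1]
gripper_width: 59.5
grasp_force: 65.7
```

Call:
{"api": "carry_out", "payload": {
  "motion": [
    [0,0,0,0,0,1,0],
    [0,0,0,0,0,1,0],
    [0,0,0,0,0,2,0],
    [0,0,0,0,0,2,0],
    [0,0,0,0,0,2,0]
  ]
}}

```text
clock: 6.85
position: [631.7, 31.8, 50.3]
ee_rot: [-0.053, 0.999, -0.0, 0.0]
contact_force: [0.7, 0.2, -2.5]
gripper_width: 59.2
grasp_force: 65.7
```

Call:
{"api": "carry_out", "payload": {
  "motion": [
    [0,0,0,0,0,1,0],
    [0,0,0,0,0,1,0],
    [0,0,0,0,0,2,0],
    [0,0,0,0,0,2,0],
    [0,0,0,0,0,2,0]
  ]
}}

```text
clock: 7.48
position: [631.7, 31.8, 49.1]
ee_rot: [-0.053, 0.999, -0.0, 0.0]
contact_force: [-3.9, -0.3, 4.9]
gripper_width: 59.0
grasp_force: 66.5
```

Contact occurs at the expected height (38 + 11 = 49). Releasing.

Call:
{"api": "carry_out", "payload": {
  "motion": [
    [0,0,0,0,0,0,0.5],
    [0,0,0,0,0,0,0.8],
    [0,0,0,0,0,0,0.8],
    [0,0,0,0,0,0,0.8],
    [0,0,0,0,0,-6,0.8]
  ]
}}

```text
clock: 8.1
position: [631.4, 31.7, 53.9]
ee_rot: [-0.053, 0.999, -0.0, -0.001]
contact_force: [0.2, -1.0, 0.6]
gripper_width: 77.3
grasp_force: 0.0
```

Call:
{"api": "carry_out", "payload": {
  "motion": [
    [0,0,0,0,0,-15,0.8],
    [0,0,0,0,0,-40,0.8],
    [0,0,0,0,0,-80,0.8],
    [0,0,0,0,0,-125,0.8],
    [0,0,0,0,0,-150,0.8]
  ]
}}

```text
clock: 8.72
position: [632.8, 31.9, 208.9]
ee_rot: [-0.054, 0.999, 0.0, 0.003]
contact_force: [0.6, 0.4, -0.1]
gripper_width: 76.8
grasp_force: 0.0
```

```bash
python3 go.py 469 -239.5 140 96
```

```text
[632.8  31.9 208.9] yaw 96.1 w 76.8 F [ 0.6  0.4 -0.1] j [ 0.31  0.42 -0.03  0.   -1.11 -1.77] 8.725
turn [0.    0.006 0.002] shift [ 192.3 -252.4   67.6]
```

Call:
{"api": "carry_out", "payload": {
  "motion": [
    [0,0,0,36,-48,0,0.6],
    [0,0,0,72,-96,0,0.6],
    [0,0,0,108,-144,10,0.6],
    [0,0,0,144,-192,20,0.6],
    [0,0,0,180,-236,30,0.6]
  ]
}}

```text
clock: 9.35
position: [477.0, -223.7, 175.6]
ee_rot: [-0.054, 0.999, -0.0, 0.001]
contact_force: [0.6, -0.9, 0.1]
gripper_width: 68.2
grasp_force: 0.0
```

```bash
python3 go.py 469 -239.5 61 96
```

```text
[ 477.  -223.7  175.6] yaw 96.1 w 68.2 F [ 0.6 -0.9  0.1] j [-0.13  0.28 -0.33  0.   -0.95 -1.33] 9.35
turn [-0.001  0.003  0.002] shift [ 10.  -14.8 114.6]
```

Call:
{"api": "carry_out", "payload": {
  "motion": [
    [0,0,0,10,-15,10,0.6],
    [0,0,0,10,-15,40,0.6],
    [0,0,0,10,-15,75,0.6],
    [0,0,0,10,-15,100,0.6],
    [0,0,0,10,-15,115,0.6]
  ]
}}

```text
clock: 9.98
position: [470.0, -237.7, 58.7]
ee_rot: [-0.054, 0.999, -0.0, -0.0]
contact_force: [-0.5, -0.6, 0.3]
gripper_width: 68.3
grasp_force: 0.0
```

```bash
python3 go.py 469 -239.5 61 96
python3 - <<'E'
from h import *
s=get_image("scene");t=get_image("top")
a=cv2.resize(s["color"][80:200,250:390],None,fx=2.8,fy=2.8); b=cv2.resize(t["color"][140:260,240:450],None,fx=1.9,fy=2.8)
cv2.imwrite("pics/t2.png",np.hstack([a,b]))
E
```

```text
[ 470.  -237.7   58.7] yaw 96.2 w 68.3 F [-0.5 -0.6  0.3] j [-0.16  0.44 -0.46  0.   -0.67 -1.3 ] 9.975
turn [-0.    -0.     0.003] shift [ 1.2 -1.7 -2.3]
```

View pics/t2.png

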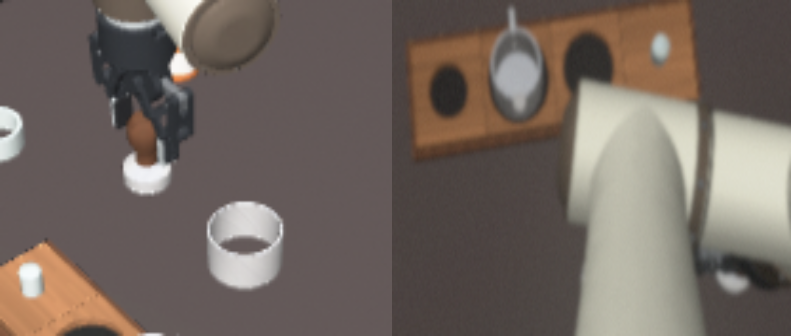

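The jug sits in its recess with its handle over the far long edge. The fingers straddle the tamper's bulb, so I'm closing.

Call:
{"api": "carry_out", "payload": {
  "motion": [
    [0,0,0,1,-2,-2,0.6],
    [0,0,0,1,-2,-2,0],
    [0,0,0,1,-2,-2,-0.5],
    [0,0,0,1,-2,-2,-0.5],
    [0,0,0,1,-2,-2,-0.5]
  ]
}}

```text
clock: 10.7
position: [469.4, -240.4, 62.5]
ee_rot: [-0.054, 0.999, -0.0, 0.001]
contact_force: [-1.8, -0.3, 6.8]
gripper_width: 33.8
grasp_force: 59.2
```

Call:
{"api": "carry_out", "payload": {
  "motion": [
    [0,0,0,0,0,0,-0.5],
    [0,0,0,0,0,-8,-0.5],
    [0,0,0,0,0,-20,-0.5],
    [0,0,0,0,0,-45,-0.5],
    [0,0,0,0,0,-60,-0.5]
  ]
}}

```text
clock: 11.32
position: [469.2, -240.2, 122.7]
ee_rot: [-0.053, 0.999, -0.0, 0.001]
contact_force: [0.5, -0.1, -2.7]
gripper_width: 34.0
grasp_force: 60.1
```

```bash
python3 go.py 641.5 -58.6 140 96
```

```text
[ 469.2 -240.2  122.7] yaw 96.1 w 34.0 F [ 0.5 -0.1 -2.7] j [-0.17  0.35 -0.4   0.   -0.83 -1.3 ] 11.325
turn [-0.     0.002  0.002] shift [-190.8  162.1  -17.1]
```

Call:
{"api": "carry_out", "payload": {
  "motion": [
    [0,0,0,-38,32,-17,-0.5],
    [0,0,0,-76,65,-17,-0.5],
    [0,0,0,-114,97,-17,-0.5],
    [0,0,0,-152,130,-17,-0.5],
    [0,0,0,-190,162,-17,-0.5]
  ]
}}

```text
clock: 11.95
position: [641.0, -57.4, 138.2]
ee_rot: [-0.053, 0.999, 0.0, -0.0]
contact_force: [-0.2, -1.0, -2.2]
gripper_width: 34.1
grasp_force: 60.3
```

```bash
python3 go.py 641.5 -58.6 78 96
```

```text
[641.  -57.4 138.2] yaw 96.1 w 34.1 F [-0.2 -1.  -2.2] j [ 0.16  0.5  -0.08 -0.   -0.98 -1.63] 11.95
turn [ 0.    -0.001  0.002] shift [-0.4 -1.3 60.2]
```

Call:
{"api": "carry_out", "payload": {
  "motion": [
    [0,0,0,0,-1,15,-0.5],
    [0,0,0,0,-1,30,-0.5],
    [0,0,0,0,-1,44,-0.5],
    [0,0,0,0,-1,54,-0.5],
    [0,0,0,0,-1,60,-0.5]
  ]
}}

```text
clock: 12.58
position: [640.0, -60.4, 77.6]
ee_rot: [-0.053, 0.999, -0.0, -0.0]
contact_force: [-0.2, 0.2, -2.7]
gripper_width: 33.9
grasp_force: 60.3
```

Call:
{"api": "carry_out", "payload": {
  "motion": [
    [0,0,0,0,0,1,-0.5],
    [0,0,0,0,0,2,-0.5],
    [0,0,0,0,0,3,-0.5],
    [0,0,0,0,0,3,-0.5],
    [0,0,0,0,0,3,-0.5]
  ]
}}

```text
clock: 13.2
position: [640.6, -59.7, 75.4]
ee_rot: [-0.053, 0.999, 0.0, 0.0]
contact_force: [0.8, 0.3, -2.5]
gripper_width: 33.8
grasp_force: 60.3
```

Call:
{"api": "carry_out", "payload": {
  "motion": [
    [0,0,0,0,0,1,-0.5],
    [0,0,0,0,0,1,-0.5],
    [0,0,0,0,0,2,-0.5],
    [0,0,0,0,0,2,-0.5],
    [0,0,0,0,0,2,-0.5]
  ]
}}

```text
clock: 13.82
position: [640.7, -59.8, 73.7]
ee_rot: [-0.053, 0.999, -0.0, 0.0]
contact_force: [0.1, -0.1, 0.1]
gripper_width: 34.0
grasp_force: 60.5
```

Call:
{"api": "carry_out", "payload": {
  "motion": [
    [0,0,0,0,0,1,-0.5],
    [0,0,0,0,0,1,-0.5],
    [0,0,0,0,0,1,-0.5]
  ]
}}

```text
clock: 14.2
position: [640.8, -59.8, 73.6]
ee_rot: [-0.054, 0.999, -0.0, 0.001]
contact_force: [-1.3, 0.9, 5.1]
gripper_width: 34.1
grasp_force: 61.0
```

```bash
python3 go.py 641.5 -58.6 73 96
python3 - <<'E'
from h import *
s=get_image("scene");t=get_image("top")
a=cv2.resize(s["color"][130:280,230:370],None,fx=2.8,fy=2.8); b=cv2.resize(t["color"][130:230,240:420],None,fx=2.2,fy=4.2)
cv2.imwrite("pics/t3.png",np.hstack([a,b]))
E
```

```text
[640.8 -59.8  73.6] yaw 96.1 w 34.1 F [-1.3  0.9  5.1] j [ 0.16  0.57 -0.15  0.   -0.85 -1.62] 14.2
turn [-0.     0.001  0.003] shift [-0.8  1.2  0.6]
```

View pics/t3.png

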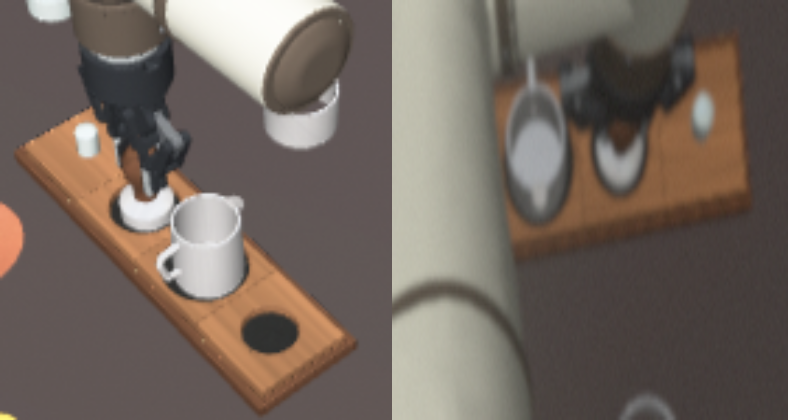

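The tamper stands in the medium recess, bearing on its floor, and the jug is still well placed. Releasing, then on to the sprayer.

Call:
{"api": "carry_out", "payload": {
  "motion": [
    [0,0,0,0,0,0,0],
    [0,0,0,0,0,0,0.4],
    [0,0,0,0,0,0,0.4],
    [0,0,0,0,0,0,0.4],
    [0,0,0,0,0,-10,0.4]
  ]
}}

```text
clock: 14.92
position: [639.9, -59.8, 81.7]
ee_rot: [-0.053, 0.999, -0.0, -0.001]
contact_force: [-0.3, -0.2, -0.9]
gripper_width: 59.8
grasp_force: 0.0
```

Call:
{"api": "carry_out", "payload": {
  "motion": [
    [0,0,0,0,0,-25,0.4],
    [0,0,0,0,0,-60,0.4],
    [0,0,0,0,0,-110,0.4],
    [0,0,0,10,30,-130,0.4],
    [0,0,0,20,80,-135,0.4]
  ]
}}

```text
clock: 15.55
position: [612.9, 17.5, 220.4]
ee_rot: [-0.052, 0.999, 0.0, 0.003]
contact_force: [-0.5, 0.7, -0.6]
gripper_width: 59.6
grasp_force: 0.0
```

```bash
python3 go.py 560 363 200 96
python3 - <<'E'
from h import *
t=get_image("top"); s=get_image("scene")
# sprayer body: silhouette vs worktop
for n,d,(x0,y0,x1,y1) in (("T",t,(145,178,190,215)),("S",s,(398,285,430,330))):
    im=d["color"][y0:y1,x0:x1].astype(int); bg=np.median(im.reshape(-1,3),0)
    m=(np.abs(im-bg).max(2)>20).astype(np.uint8); c=max(cv2.findContours(m,0,1)[0],key=cv2.contourArea)
    r=cv2.minAreaRect(c); print(n,np.round(cv2.boxPoints(r)+[x0,y0],1).tolist())
for x,y in((560,363),(562,364),(560,367)):print([proj(d,(x,y,z)).round(1).tolist() for d in(t,s) for z in(0,95)])
E
```

```text
[612.9  17.5 220.4] yaw 96.0 w 59.6 F [-0.5  0.7 -0.6] j [ 0.29  0.38 -0.06  0.   -1.12 -1.76] 15.55
turn [ 0.     0.005 -0.001] shift [ 16.8 349.1  20.4]
T [[145.0, 178.0], [158.0, 178.0], [158.0, 214.0], [145.0, 214.0]]
S [[401.0, 322.2], [408.1, 290.2], [423.6, 293.7], [416.5, 325.7]]
[[171.7, 199.7], [156.9, 192.2], [409.7, 315.2], [414.9, 293.5]]
[[171.4, 199.0], [156.5, 191.3], [409.3, 316.0], [414.5, 294.4]]
[[170.1, 199.8], [155.1, 192.2], [410.9, 316.6], [416.2, 295.0]]
```

Call:
{"api": "carry_out", "payload": {
  "motion": [
    [0,0,0,3,61,0,0.4],
    [0,0,0,6,122,0,0.4],
    [0,0,0,9,183,0,0.4],
    [0,0,0,12,244,0,0.4],
    [0,0,0,15,300,0,0.4]
  ]
}}

```text
clock: 16.27
position: [564.9, 316.1, 218.0]
ee_rot: [-0.054, 0.999, 0.0, 0.0]
contact_force: [1.1, -0.1, -0.5]
gripper_width: 59.7
grasp_force: 0.0
```

Call:
{"api": "carry_out", "payload": {
  "motion": [
    [0,0,0,0,40,0,0.5],
    [0,0,0,0,51,10,0.5],
    [0,0,0,0,51,45,0.5],
    [0,0,0,0,51,75,0.5],
    [0,0,0,0,51,80,0.5]
  ]
}}

```text
clock: 16.9
position: [558.9, 362.9, 134.6]
ee_rot: [-0.053, 0.999, -0.002, -0.002]
contact_force: [0.8, -1.1, 0.4]
gripper_width: 64.2
grasp_force: 0.0
```

```bash
python3 go.py 562 365 43 96
python3 - <<'E'
from h import *
s=get_image("scene");t=get_image("top")
a=cv2.resize(s["color"][230:350,340:480],None,fx=2.8,fy=2.8); b=cv2.resize(t["color"][140:260,100:240],None,fx=2.8,fy=2.8)
cv2.imwrite("pics/p1.png",np.hstack([a,b]))
E
```

```text
[558.9 362.9 134.6] yaw 96.0 w 64.2 F [ 0.8 -1.1  0.4] j [ 0.82  0.54 -0.02 -0.   -1.01 -2.28] 16.9
turn [-0.004 -0.005  0.001] shift [-3.7  2.1 91.6]
```

View pics/p1.png

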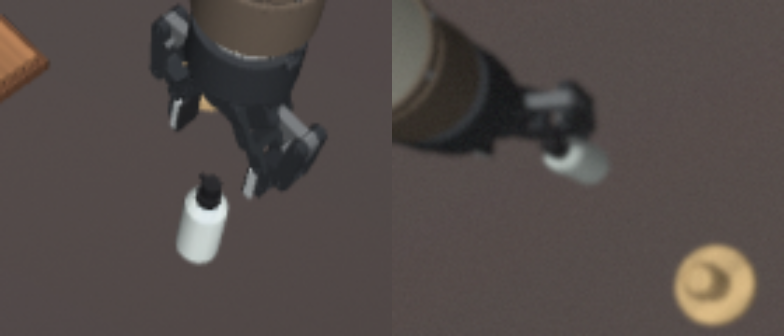

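The sprayer stands upright below the gripper. The fingertip midpoint at about (416,287) lines up with its axis, with the head at (415,294).

Call:
{"api": "carry_out", "payload": {
  "motion": [
    [0,0,0,-2,1,15,0.5],
    [0,0,0,-2,1,35,0.5],
    [0,0,0,-2,1,60,0.5],
    [0,0,0,-2,1,80,0.5],
    [0,0,0,-2,1,90,0.5]
  ]
}}

```text
clock: 17.62
position: [561.6, 366.0, 46.3]
ee_rot: [-0.053, 0.999, -0.0, -0.0]
contact_force: [0.5, -0.2, 0.2]
gripper_width: 64.4
grasp_force: 0.0
```

Call:
{"api": "carry_out", "payload": {
  "motion": [
    [0,0,0,0,0,0,0],
    [0,0,0,0,0,0,-0.5],
    [0,0,0,0,0,0,-0.6],
    [0,0,0,0,0,0,-0.6],
    [0,0,0,0,0,0,-0.6]
  ]
}}

```text
clock: 18.25
position: [562.2, 366.7, 48.4]
ee_rot: [-0.054, 0.999, 0.001, 0.001]
contact_force: [-0.3, 0.8, 4.2]
gripper_width: 32.1
grasp_force: 60.0
```

Call:
{"api": "carry_out", "payload": {
  "motion": [
    [0,0,0,0,0,-8,-0.6],
    [0,0,0,0,0,-25,-0.6],
    [0,0,0,0,0,-50,-0.6],
    [0,0,0,0,0,-80,-0.6],
    [0,0,0,0,0,-80,-0.6]
  ]
}}

```text
clock: 18.88
position: [563.1, 367.5, 131.2]
ee_rot: [-0.054, 0.999, 0.002, 0.003]
contact_force: [0.9, -0.8, -1.3]
gripper_width: 32.1
grasp_force: 59.6
```

```bash
python3 go.py 622 121.6 130 96
```

```text
[563.1 367.5 131.2] yaw 96.1 w 32.1 F [ 0.9 -0.8 -1.3] j [ 0.82  0.55 -0.02  0.   -0.99 -2.28] 18.875
turn [0.004 0.006 0.003] shift [ -32.3 -250.8    0.4]
```

Call:
{"api": "carry_out", "payload": {
  "motion": [
    [0,0,0,-6,-52,0,-0.6],
    [0,0,0,-13,-105,0,-0.6],
    [0,0,0,-20,-158,0,-0.6],
    [0,0,0,-26,-210,0,-0.6],
    [0,0,0,-32,-251,0,-0.6]
  ]
}}

```text
clock: 19.5
position: [619.6, 117.8, 126.4]
ee_rot: [-0.053, 0.999, -0.0, -0.001]
contact_force: [0.2, -0.1, -1.7]
gripper_width: 32.4
grasp_force: 59.8
```

```bash
python3 go.py 622 121.6 64 96
```

```text
[619.6 117.8 126.4] yaw 96.1 w 32.4 F [ 0.2 -0.1 -1.7] j [ 0.44  0.5  -0.13 -0.   -0.95 -1.91] 19.5
turn [-0.    -0.002  0.001] shift [-2.9  3.5 62.4]
```

Call:
{"api": "carry_out", "payload": {
  "motion": [
    [0,0,0,-2,3,15,-0.6],
    [0,0,0,-2,3,30,-0.6],
    [0,0,0,-2,3,45,-0.6],
    [0,0,0,-2,3,55,-0.6],
    [0,0,0,-2,3,55,-0.6]
  ]
}}

```text
clock: 20.12
position: [621.2, 123.7, 70.9]
ee_rot: [-0.054, 0.999, -0.0, -0.001]
contact_force: [-0.5, 0.1, -0.4]
gripper_width: 32.2
grasp_force: 59.9
```

```bash
python3 go.py 622 121.6 62 96
python3 - <<'E'
from h import *
s=get_image("scene");t=get_image("top")
a=cv2.resize(s["color"][170:290,250:390],None,fx=2.8,fy=2.8); b=cv2.resize(t["color"][110:230,220:360],None,fx=2.8,fy=2.8)
cv2.imwrite("pics/p2.png",np.hstack([a,b]))
E
```

```text
[621.2 123.7  70.9] yaw 96.2 w 32.2 F [-0.5  0.1 -0.4] j [ 0.45  0.56 -0.17 -0.   -0.84 -1.91] 20.125
turn [-0.001 -0.002  0.003] shift [-0.6 -2.2  8.9]
```

View pics/p2.png

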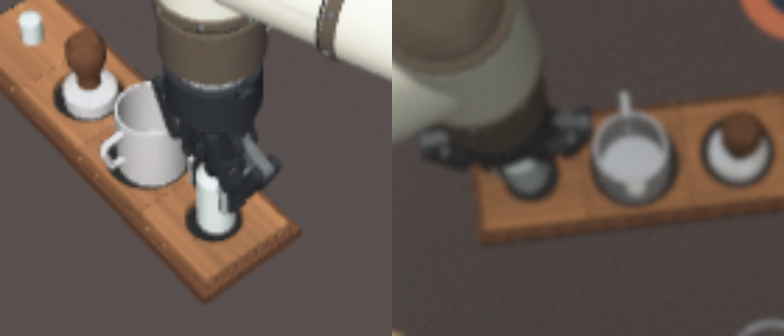

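The sprayer is over the small recess and the other two stand properly. Lowering.

Call:
{"api": "carry_out", "payload": {
  "motion": [
    [0,0,0,-1,-2,3,-0.6],
    [0,0,0,-1,-2,6,-0.6],
    [0,0,0,-1,-2,9,-0.6],
    [0,0,0,-1,-2,9,-0.6],
    [0,0,0,-1,-2,9,-0.6]
  ]
}}

```text
clock: 20.85
position: [623.2, 121.4, 63.3]
ee_rot: [-0.053, 0.999, -0.0, 0.0]
contact_force: [-0.6, 0.4, -1.1]
gripper_width: 32.2
grasp_force: 59.9
```

Call:
{"api": "carry_out", "payload": {
  "motion": [
    [0,0,0,0,0,1,-0.6],
    [0,0,0,0,0,2,-0.6],
    [0,0,0,0,0,2,-0.6],
    [0,0,0,0,0,2,-0.6]
  ]
}}

```text
clock: 21.35
position: [623.1, 121.4, 61.3]
ee_rot: [-0.053, 0.999, -0.0, 0.0]
contact_force: [-0.1, 0.1, -2.1]
gripper_width: 31.9
grasp_force: 59.9
```

Call:
{"api": "carry_out", "payload": {
  "motion": [
    [0,0,0,0,0,1,-0.6],
    [0,0,0,0,0,2,-0.6],
    [0,0,0,0,0,2,-0.6],
    [0,0,0,0,0,2,-0.6]
  ]
}}

```text
clock: 21.85
position: [623.2, 121.4, 59.4]
ee_rot: [-0.053, 0.999, 0.0, 0.0]
contact_force: [-0.2, -0.1, 1.0]
gripper_width: 32.1
grasp_force: 59.9
```

Call:
{"api": "carry_out", "payload": {
  "motion": [
    [0,0,0,0,0,1,-0.6],
    [0,0,0,0,0,1,-0.6],
    [0,0,0,0,0,1,-0.6]
  ]
}}

```text
clock: 22.22
position: [623.3, 121.4, 59.4]
ee_rot: [-0.054, 0.999, -0.0, 0.0]
contact_force: [-1.2, 0.1, 5.2]
gripper_width: 32.2
grasp_force: 60.6
```

Call:
{"api": "carry_out", "payload": {
  "motion": [
    [0,0,0,0,0,0,0],
    [0,0,0,0,0,0,0.2],
    [0,0,0,0,0,0,0.2],
    [0,0,0,0,0,0,0.2],
    [0,0,0,0,0,-8,0.2]
  ]
}}

```text
clock: 22.85
position: [622.6, 121.2, 65.8]
ee_rot: [-0.053, 0.999, -0.0, -0.001]
contact_force: [0.5, -0.6, 0.4]
gripper_width: 50.9
grasp_force: 0.0
```

Call:
{"api": "carry_out", "payload": {
  "motion": [
    [0,0,0,0,0,-20,0.2],
    [0,0,0,0,0,-60,0.2],
    [0,0,0,0,0,-120,0.2],
    [0,0,0,0,0,-160,0.2],
    [0,0,0,0,-50,-165,0.6]
  ]
}}

```text
clock: 23.48
position: [630.4, 73.9, 236.5]
ee_rot: [-0.056, 0.998, 0.001, 0.005]
contact_force: [0.3, -0.6, -0.8]
gripper_width: 67.3
grasp_force: 0.0
```

```bash
python3 go.py 573.8 -373.5 230 96
```

```text
[630.4  73.9 236.5] yaw 96.4 w 67.3 F [ 0.3 -0.6 -0.8] j [ 0.37  0.4   0.01  0.   -1.17 -1.83] 23.475
turn [0.002 0.01  0.007] shift [ 106.3 -438.3    4.8]
```

Call:
{"api": "carry_out", "payload": {
  "motion": [
    [0,0,0,12,-60,0,1],
    [0,0,0,25,-120,0,1],
    [0,0,0,38,-180,0,1],
    [0,0,0,52,-240,0,1],
    [0,0,0,66,-300,0,1]
  ]
}}

```text
clock: 24.1
position: [594.4, -235.6, 232.2]
ee_rot: [-0.054, 0.999, -0.0, 0.001]
contact_force: [0.9, -0.1, 0.5]
gripper_width: 85.6
grasp_force: 0.0
```

Call:
{"api": "carry_out", "payload": {
  "motion": [
    [0,0,0,12,-50,0,1],
    [0,0,0,30,-100,20,1],
    [0,0,0,40,-138,50,1],
    [0,0,0,40,-138,100,1],
    [0,0,0,40,-138,130,1]
  ]
}}

```text
clock: 24.72
position: [568.3, -375.5, 99.0]
ee_rot: [-0.052, 0.999, 0.001, -0.001]
contact_force: [0.9, -0.3, 0.6]
gripper_width: 85.7
grasp_force: 0.0
```

```bash
python3 go.py 573.8 -373.5 17 96
python3 - <<'E'
from h import *
s=get_image("scene");t=get_image("top")
a=cv2.resize(s["color"][60:180,190:330],None,fx=2.8,fy=2.8); b=cv2.resize(t["color"][130:250,420:560],None,fx=2.8,fy=2.8)
cv2.imwrite("pics/r1.png",np.hstack([a,b]))
E
```

```text
[ 568.3 -375.5   99. ] yaw 96.0 w 85.7 F [ 0.9 -0.3  0.6] j [-0.35  0.6  -0.02 -0.   -0.96 -1.12] 24.725
turn [ 0.002 -0.002  0.   ] shift [-5.9  1.3 81.9]
```

View pics/r1.png

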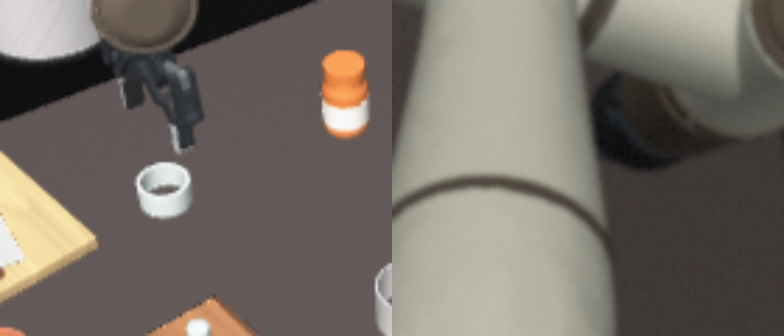

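Call:
{"api": "carry_out", "payload": {
  "motion": [
    [0,0,0,-5,1,10,1],
    [0,0,0,-5,1,30,1],
    [0,0,0,-5,1,50,1],
    [0,0,0,-5,1,65,1],
    [0,0,0,-5,1,70,1]
  ]
}}

```text
clock: 25.45
position: [575.0, -373.4, 31.2]
ee_rot: [-0.054, 0.999, -0.0, 0.0]
contact_force: [0.5, -0.8, 0.1]
gripper_width: 85.3
grasp_force: 0.0
```

```bash
python3 go.py 573.8 -373.5 17.5 96
```

```text
[ 575.  -373.4   31.2] yaw 96.1 w 85.3 F [ 0.5 -0.8  0.1] j [-0.34  0.68 -0.06  0.   -0.83 -1.12] 25.45
turn [-0.     0.     0.003] shift [ 1.2  0.1 13.7]
```

Call:
{"api": "carry_out", "payload": {
  "motion": [
    [0,0,0,1,0,5,1],
    [0,0,0,1,0,9,1],
    [0,0,0,1,0,13,1],
    [0,0,0,1,0,13,1],
    [0,0,0,1,0,13,1]
  ]
}}

```text
clock: 26.08
position: [573.7, -373.8, 18.4]
ee_rot: [-0.053, 0.999, -0.0, 0.0]
contact_force: [-0.1, -0.8, -0.4]
gripper_width: 85.3
grasp_force: 0.0
```

Call:
{"api": "carry_out", "payload": {
  "motion": [
    [0,0,0,0,0,0,0.5],
    [0,0,0,0,0,0,0],
    [0,0,0,0,0,0,0],
    [0,0,0,0,0,0,0],
    [0,0,0,0,0,0,0]
  ]
}}

```text
clock: 26.7
position: [574.3, -374.0, 19.2]
ee_rot: [-0.054, 0.999, -0.0, 0.001]
contact_force: [0.1, 0.6, 4.7]
gripper_width: 55.5
grasp_force: 63.9
```

Call:
{"api": "carry_out", "payload": {
  "motion": [
    [0,0,0,0,0,-8,0],
    [0,0,0,0,0,-25,0],
    [0,0,0,0,0,-60,0],
    [0,0,0,0,0,-90,0],
    [0,0,0,0,0,-90,0]
  ]
}}

```text
clock: 27.32
position: [575.3, -374.5, 112.3]
ee_rot: [-0.054, 0.999, -0.002, 0.003]
contact_force: [-0.5, -0.5, -0.2]
gripper_width: 55.9
grasp_force: 63.7
```

```bash
python3 go.py 650.5 -148.9 108 96
```

```text
[ 575.3 -374.5  112.3] yaw 96.1 w 55.9 F [-0.5 -0.5 -0.2] j [-0.34  0.59  0.    0.   -0.98 -1.12] 27.325
turn [-0.004  0.006  0.002] shift [-98.9 216.3   4.2]
```

Call:
{"api": "carry_out", "payload": {
  "motion": [
    [0,0,0,-23,50,0,0],
    [0,0,0,-46,100,0,0],
    [0,0,0,-69,150,0,0],
    [0,0,0,-90,195,0,0],
    [0,0,0,-98,216,0,0]
  ]
}}

```text
clock: 27.95
position: [648.1, -145.8, 107.3]
ee_rot: [-0.055, 0.999, 0.0, -0.001]
contact_force: [-0.6, -0.4, -1.2]
gripper_width: 55.7
grasp_force: 63.8
```

```bash
python3 go.py 650.5 -148.9 80 96
python3 - <<'E'
from h import *
s=get_image("scene");t=get_image("top")
a=cv2.resize(s["color"][100:220,200:340],None,fx=2.8,fy=2.8); b=cv2.resize(t["color"][110:230,300:440],None,fx=2.8,fy=2.8)
cv2.imwrite("pics/r2.png",np.hstack([a,b]))
E
```

```text
[ 648.1 -145.8  107.3] yaw 96.3 w 55.7 F [-0.6 -0.4 -1.2] j [ 0.02  0.57 -0.06 -0.   -0.95 -1.48] 27.95
turn [ 0.001 -0.002  0.004] shift [-2.1 -3.4 27.3]
```

View pics/r2.png

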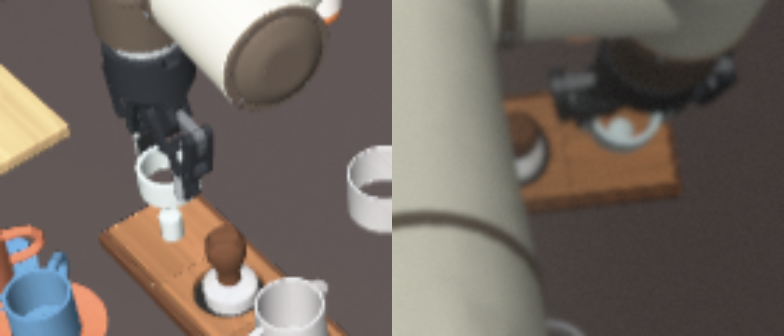

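The ring hangs level above the post, and the top view shows the post through it. Lowering with the small sideways correction.

Call:
{"api": "carry_out", "payload": {
  "motion": [
    [0,0,0,-2,-3,8,0],
    [0,0,0,-2,-3,18,0],
    [0,0,0,-2,-3,27,0],
    [0,0,0,-2,-3,27,0]
  ]
}}

```text
clock: 28.55
position: [649.3, -152.0, 79.7]
ee_rot: [-0.053, 0.999, 0.0, -0.001]
contact_force: [-1.0, -0.5, -0.4]
gripper_width: 55.8
grasp_force: 63.8
```

Call:
{"api": "carry_out", "payload": {
  "motion": [
    [0,0,0,0,0,8,0],
    [0,0,0,0,0,16,0],
    [0,0,0,0,0,24,0],
    [0,0,0,0,0,32,0],
    [0,0,0,0,0,34,0]
  ]
}}

```text
clock: 29.18
position: [649.9, -151.2, 46.3]
ee_rot: [-0.053, 0.999, 0.0, -0.001]
contact_force: [0.4, -1.0, -0.5]
gripper_width: 55.7
grasp_force: 63.8
```

```bash
python3 go.py 650.5 -148.9 42 96
```

```text
[ 649.9 -151.2   46.3] yaw 96.1 w 55.7 F [ 0.4 -1.  -0.5] j [ 0.01  0.64 -0.1  -0.   -0.83 -1.48] 29.175
turn [ 0.    -0.002  0.002] shift [-0.9  2.2  4.3]
```

Call:
{"api": "carry_out", "payload": {
  "motion": [
    [0,0,0,0,2,1,0],
    [0,0,0,0,2,3,0],
    [0,0,0,0,2,5,0],
    [0,0,0,0,2,5,0],
    [0,0,0,0,2,5,0]
  ]
}}

```text
clock: 29.8
position: [650.2, -149.3, 42.4]
ee_rot: [-0.053, 0.999, -0.0, 0.0]
contact_force: [0.1, 0.2, -0.9]
gripper_width: 55.7
grasp_force: 63.8
```

Call:
{"api": "carry_out", "payload": {
  "motion": [
    [0,0,0,0,0,1,0],
    [0,0,0,0,0,1,0],
    [0,0,0,0,0,1,0]
  ]
}}

```text
clock: 30.18
position: [650.1, -149.3, 41.3]
ee_rot: [-0.053, 0.999, -0.0, 0.0]
contact_force: [0.2, 0.8, -1.0]
gripper_width: 55.7
grasp_force: 63.8
```

Call:
{"api": "carry_out", "payload": {
  "motion": [
    [0,0,0,0,0,1,0],
    [0,0,0,0,0,1.5,0],
    [0,0,0,0,0,1.5,0],
    [0,0,0,0,0,1.5,0]
  ]
}}

```text
clock: 30.68
position: [650.2, -149.2, 40.2]
ee_rot: [-0.053, 0.999, -0.0, 0.0]
contact_force: [-1.1, 0.6, 3.4]
gripper_width: 55.6
grasp_force: 64.1
```

Contact at the expected height (40.2). Releasing and going up and away.

Call:
{"api": "carry_out", "payload": {
  "motion": [
    [0,0,0,0,0,0,0.4],
    [0,0,0,0,0,0,0.65],
    [0,0,0,0,0,0,0.65],
    [0,0,0,0,0,0,0.65],
    [0,0,0,0,0,-6,0.65]
  ]
}}

```text
clock: 31.3
position: [649.7, -149.2, 45.4]
ee_rot: [-0.053, 0.999, 0.0, -0.001]
contact_force: [0.5, -0.4, -0.6]
gripper_width: 70.6
grasp_force: 0.0
```

Call:
{"api": "carry_out", "payload": {
  "motion": [
    [0,0,0,0,0,-20,0.65],
    [0,0,0,0,0,-60,0.65],
    [0,0,0,0,0,-120,0.65],
    [0,0,0,0,0,-180,0.65],
    [0,0,0,0,-50,-200,0.65]
  ]
}}

```text
clock: 31.92
position: [657.5, -197.4, 252.8]
ee_rot: [-0.056, 0.998, -0.001, 0.005]
contact_force: [1.2, -1.4, -0.1]
gripper_width: 70.4
grasp_force: 0.0
```

Call:
{"api": "carry_out", "payload": {
  "motion": [
    [0,0,0,30,-50,0,0.65],
    [0,0,0,60,-100,0,0.65],
    [0,0,0,90,-150,0,0.65],
    [0,0,0,120,-200,0,0.65],
    [0,0,0,120,-200,0,0.65]
  ]
}}

```text
clock: 32.55
position: [555.1, -414.2, 246.0]
ee_rot: [-0.05, 0.999, -0.0, -0.0]
contact_force: [-0.3, 0.5, -0.7]
gripper_width: 70.6
grasp_force: 0.0
```

Run:
```python
from h import *
s=get_image("scene");t=get_image("top")
a=cv2.resize(s["color"][140:330,230:430],None,fx=2,fy=2); b=cv2.resize(t["color"][120:270,190:420],None,fx=1.7,fy=2.534)
b=cv2.resize(b,(391,380)); cv2.imwrite("pics/f.png",np.hstack([a,b])); print(read_state()["contact_force"])
```

```text
[-0.66840518  0.60135868  0.02267133]
```

View pics/f.png

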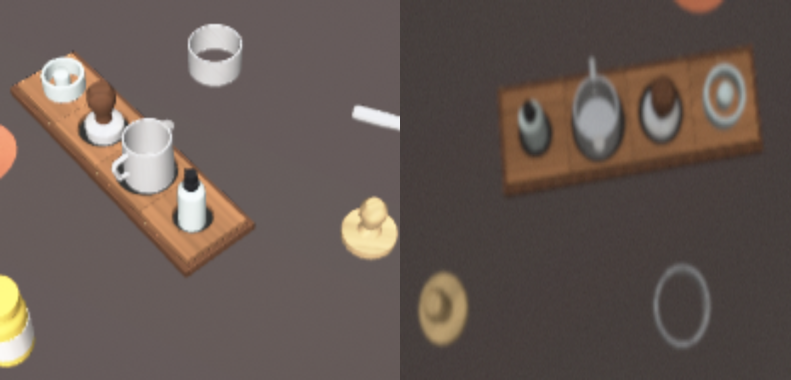

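All four tools are seated upright in the tray. The ring lies flat around the post, the jug's handle points over the far long edge, and the stamp and cutter are untouched.

```bash
python3 -c "
from bench import *
print(job_done())"
```

```text
the job is handed in; nothing more can be done
None
```

I put all four espresso tools in their places in the tray, with the jug's handle pointing out over the far long edge, left the cookie stamp and pastry cutter where they were, and handed the job in at about 33 s.

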